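# Reset the spice grinder: rack the jar, zero the dial, open it seven clicks

## Robot

A 7-joint arm with a two-finger parallel gripper is mounted at the origin on a cart in front of the work surface, level with it; the furniture and walls round the work are solid. World frame = base frame: x ahead of the robot, y to its left, z up, the work surface at z = 0. Lengths are in m, angles in degrees, forces in N, time in s.
With the tool pointing down it reaches from about 0.425 to 0.95 m from the base axis. Payload 16.7 kg.
Tool frame: the origin (TCP) lies between the finger pads, 19 mm behind the fingertips; this is the grasp point; z points along the fingers, y is the line along which they close (so a half turn about z gives the same grasp; the last joint's range is limited). The gripper opens to 94 mm and grips with 3 to 60 N. Pads are 16 mm wide; open, the fingers measure 119 mm over their backs; the gripper's body (75 mm by 177 mm) begins 78 mm behind the grasp point.
Start: joints at [57.439, 24.414, 4.234, 92.017, -1.954, 63.644, -3.845], TCP at [0.274, -0.617, 0.224] pointing down, gripper open.
Joint ranges: [-163.25, 163.25], [-28.42, 122.38], [-70.27, 78.77], [12.13, 141.07], [-58.53, 238.53], [9.26, 117.41], [-156.51, 156.51]. Speed limits (degrees/s): [108.29, 108.29, 136.94, 136.94, 172.46, 172.46, 172.46].

## Interface

Orientations are given as [roll, pitch, yaw] about the fixed x, y, z axes, in that order (R = Rz(yaw) Ry(pitch) Rx(roll)).
In Python, from workcell import env, optics, ticket gives the robot as it stands.
- The arm moves only by the tool step_arm, never from a script. Its argument "steps" is a list of rows, each an object with "dp": the shift along the tool's x, y, z as a fraction of full scale, a list of three; "rotation": the turn, a rotation vector about the tool's x, y, z as a fraction of full scale, a list of three. In form: [{"dp": [x, y, z], "rotation": [rx, ry, rz]}, ...]. A call has exactly 5 rows; each row shifts and turns the commanded pose from where the row before left it, along the tool's axes as they then stand; what a row does not reach is not made up. Full scale, the value 1, is 2 cm for a shift and 0.15 rad for a turn. A row lasts 1/8 s, in which the tool goes at most 62.5 mm and 10.7 degrees, less where a joint would pass 70% of its speed; a pose out of reach is approached as far as the arm can. A call with a number of a shift or a turn outside -1 to 1 is refused whole. A call with a gripper value outside its range is refused whole. "hand" is the closure, from -1 (fully open) to 1 (shut), set as the call begins (left out, the last holds). The fingers move at their own pace and stop on an object; the grip force is fixed at half the most. Time passes only in rows, so rows that do not move let the fingers close, or fill a call up. It gives the time, the measured TCP pose, the force, the opening and the grip force at its end, in the units of the state.
- env.state(): the state, without advancing time (a new reading comes with each control period).
- optics.camera(name): name is "side" or "top" or "wrist"; returns the picture (384x512x3 uint8, red, green, blue); there is no depth.
- optics.calibration(name): a dict with "intrinsics" (3x3 intrinsics, pixels), "world_from_camera" (4x4, takes a point from camera to world coordinates). Camera axes: x right, y up, looking along -z (the intrinsics and any distortion apply to the point x, -y, -z); pixel columns grow to the right and rows downward; lengths in m; the calibration is good to about 2 mm. A picture is of the moment at which its call begins: read the wrist's pose just before it. calibration takes no time and is no camera call; for the wrist camera it gives the pose at the moment of the call.
- ticket.job_done(): hands the job in; it is judged then, once.
The state is a dict: "time_s": time; "joint_pos": joint angles; "dq": joint speeds; "effort": joint torques, N m; "position": TCP position; "tool_rot": TCP orientation; "ft_force": force on the tool from outside, world axes, zero at the start; "torque": the same for the moment, N m; "grip_width": finger opening in m; "gripper_force": force on a finger pad.
Only numpy, scipy, OpenCV 4.12 (cv2) and the standard library are available. Lean on these libraries where they do the work, as an engineer would, in place of code of your own. Each camera call takes 0.05 s, during which the arm holds its last target. There are 200 camera calls.

## Task

Get the spice grinder station ready for the next cook. Put the spice jar that stands loose beside the grinder back, upright, into the one free place in the row of jars in the rack; set it down rather than drop it, and do not disturb the other jars or knock over or shift the things standing round about. Also reset the coarseness dial on the grinder: first close it fully (clockwise) to its stop, then open it again (anticlockwise) exactly seven clicks and leave it resting in that click; jar and dial may be done in either order.

Things in the scene. Friction and masses are not known exactly. Their poses are not given: they have to be found in the camera images.
- grinder: Spice grinder fixed to the worktop: a low black box 190 x 110 x 46 mm, reaching 55 mm to the front, 135 mm to the back, 55 mm to each side of its origin. Origin on the worktop under the dial's axis; z up, -x its front (small drawer), +y its left seen from the robot. Behind the dial, 92 mm back, a flat round steel hopper lid, top at z = 61 mm.
- dial (a joint): Dial angle, rad: 0 in the closed notch (pointer at line 0), growing anticlockwise seen from above. Click n lies at n x 0.2618 (15 degrees). Hard stops at -0.02 and 3.16. A spring plunger holds it in each click; passing one takes about 0.1 N m; let go between two, it springs to the nearer. Starts anywhere from click 4 to 9.
- dial_grip (a point): TCP point for pinching the dial, on its vertical axis, 88 mm above the worktop. The dial: a round skirt 65 mm across (z = 52 to 62 mm) with an upright bar on top, 54 mm long, 14 mm thick (z = 62 to 96 mm), pinched across its thickness from above. The point turns with the dial: x along the bar towards its pointer end (white line on top), z up.
- rack: Low wooden rack fixed to the worktop, 246 mm long (y) x 68 mm (x), floor 10 mm thick; origin under its middle, on the worktop. Rails in front and behind reach z = 33 mm, end boards 36 mm. Inside 226 x 52 mm. Five places along its y axis at -90, -45, 0, 45, 90 mm, no dividers; four hold jars, one of the three inner places is free.
- gap: The free place in the rack (a thin cork disc on the rack's floor): its centre, 10 mm above the worktop, axes as the rack's. Between the neighbouring jars there is 49 mm of room, so about 4 mm on either side of a centred jar.
- jar: The loose spice jar, to the left of the grinder (some 90 to 260 mm from the dial): round, 41 mm diameter, 105 mm tall, white body with a dark lid, 0.08 to 0.17 kg. Origin at the centre of its underside, z up. Mind the arm: a wall cabinet hangs over the worktop from 0.49 m up, behind x = 0.57 m and right of y = -0.03 m.
- row_jar0: A spice jar standing in the rack, same size and origin as the loose one. The four row jars stand in any order in their places.
- row_jar1: A spice jar standing in the rack, as row_jar0.
- row_jar2: A spice jar standing in the rack, as row_jar0.
- row_jar3: A spice jar standing in the rack, as row_jar0.
- soap: Bystander: dish soap bottle, 52 x 86 (y) x 219 mm tall, loose; origin at the centre of its underside.
- mug: Bystander: mug, 83 x 116 mm with its handle (to its -y), 94 mm tall; origin under the middle of that outline, so the bowl's centre lies 16 mm towards +y.
- glass: Bystander: drinking glass, 81 mm across, 92 mm tall; origin at the centre of its underside.
- collar (a point): Centre of the fixed steel collar round the dial, 86 mm across, top 52 mm above the worktop, axes as the grinder's. It carries 13 radial lines 15 degrees apart, one for each click: line 0 at the grinder's left (+y), line 6 at the front (-x), line 12 at the right (-y). A low post just beyond line 0 marks the closed stop.
There are look-alikes about, which are no part of the job. Leave any orange or yellow look-alike of the jar alone.

How it is judged (in metres and radians):
On the way, in this order (a step that is already met when the one before it is completed fails the run):
1. the dial is closed to its stop (value of joint dial below 0.08 rad), for 0.1 s.
2. the dial is opened to the seventh click (value of joint dial between 1.733 and 1.933 rad), for 0.2 s.
At the end, for the whole second after the job is handed in: The dial rests in its seventh click from the stop (1.833 rad, within 0.08), having been closed to the stop (below 0.08 rad) before; the loose jar stands upright (within 0.1 rad) and still on the rack's floor in the free place (within 12 mm sideways, 4 mm in height) (value of joint dial between 1.753 and 1.913 rad and horizontal distance between jar and gap below 0.012 m and z of jar in the frame of gap between -0.004 and 0.004 m and angle between jar's own z axis and vertical below 0.1 rad and linear speed of jar below 0.02 m/s); the robot touches nothing.
It fails at once if a jar in the row is disturbed (moved more than 15 mm or tilted more than 0.2 rad) (distance of any of row_jar0, row_jar1, row_jar2, row_jar3 from where it was at the start of the episode above 0.015 m or angle between any of row_jar0, row_jar1, row_jar2, row_jar3's own z axis and vertical above 0.2 rad).
It fails at once if the soap bottle, mug or glass is shifted more than 20 mm or tilted more than 0.3 rad (distance of any of soap, mug, glass from where it was at the start of the episode above 0.02 m or angle between any of soap, mug, glass's own z axis and vertical above 0.3 rad).
It fails at once if the jar is dropped (falls faster than 0.5 m/s out of the fingers) or knocked over ((linear speed of jar above 0.5 m/s and contact force between the fingers and jar below 0.1 N) or angle between jar's own z axis and vertical above 0.8 rad).
It also fails if it takes over 72 s, if anything falls off the work surface, if the arm or the gripper's body presses on something with over 40 N, if the wrist force passes 120 N, or if a joint passes its speed limit or range.

## Working session

There is one attempt and no reset: what is moved stays moved. The work goes in short steps, Python scripts to look and compute and a tool call to move; the robot and the scene stay as the last step left them, time stands still between calls to the robot, and variables do not carry over. Pictures are saved under pics/ and viewed, at most 10 in all, crops included, and the job is handed in when it is done.

Besides the shell and the picture viewer there is one more tool, called after "Request:" as name(argument=value, ...), one argument or row to a line, values as JSON. step_arm: Moves the arm, as the interface text tells. Its arguments: {"type":"object","properties":{"steps":{"type":"array"},"hand":{"type":"number"}},"required":["steps"]}

```bash
ls; mkdir -p pics
python3 - <<'E'
from workcell import env, optics
import cv2,numpy as np
s=env.state();print(s['time_s'],s['position'],s['tool_rot'],s['grip_width'])
for n in['side','top']:
    im=optics.camera(n);c=optics.calibration(n);print(n,np.round(c['intrinsics'],1).tolist(),np.round(c['world_from_camera'],3).tolist(),c.keys())
    cv2.imwrite(f'pics/{n}0.png',cv2.resize(im[:,:,::-1],(800,600),interpolation=cv2.INTER_CUBIC)); np.save(f'pics/{n}0.npy',im)
E
```

```text
pics
0.0 [ 0.27429883 -0.61629438  0.22356029] [-1.79925145e+02  4.08556865e-03  2.39929180e+01] 0.09372644062937141
side [[428.2, 0.0, 253.7], [0.0, 428.2, 190.6], [0.0, 0.0, 1.0]] [[-0.738, 0.571, -0.36, 0.013], [-0.675, -0.634, 0.377, 0.481], [-0.013, 0.521, 0.853, 1.229], [0.0, 0.0, 0.0, 1.0]] dict_keys(['intrinsics', 'world_from_camera'])
top [[411.5, 0.0, 254.1], [0.0, 411.5, 187.0], [0.0, 0.0, 1.0]] [[0.02, 0.981, -0.192, 0.258], [-1.0, 0.021, 0.003, 0.001], [0.007, 0.192, 0.981, 1.234], [0.0, 0.0, 0.0, 1.0]] dict_keys(['intrinsics', 'world_from_camera'])
```

View pics/top0.png

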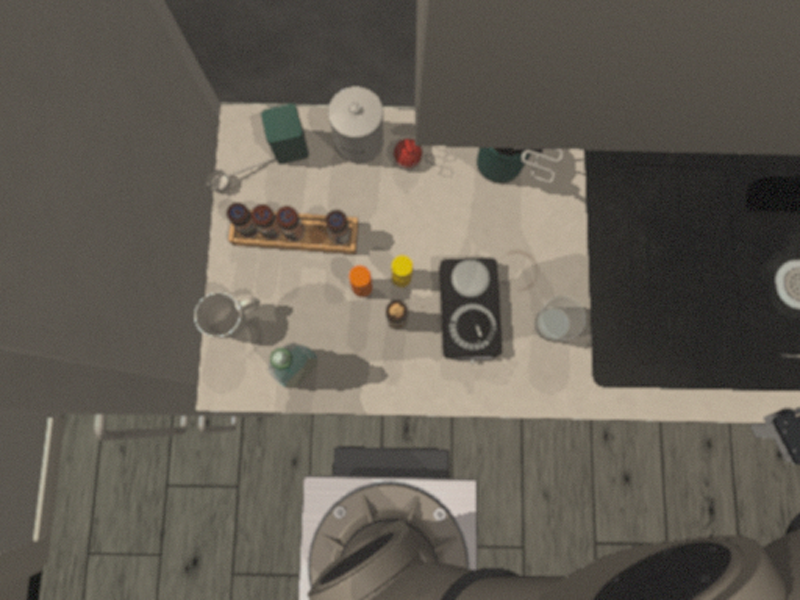

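View pics/side0.png

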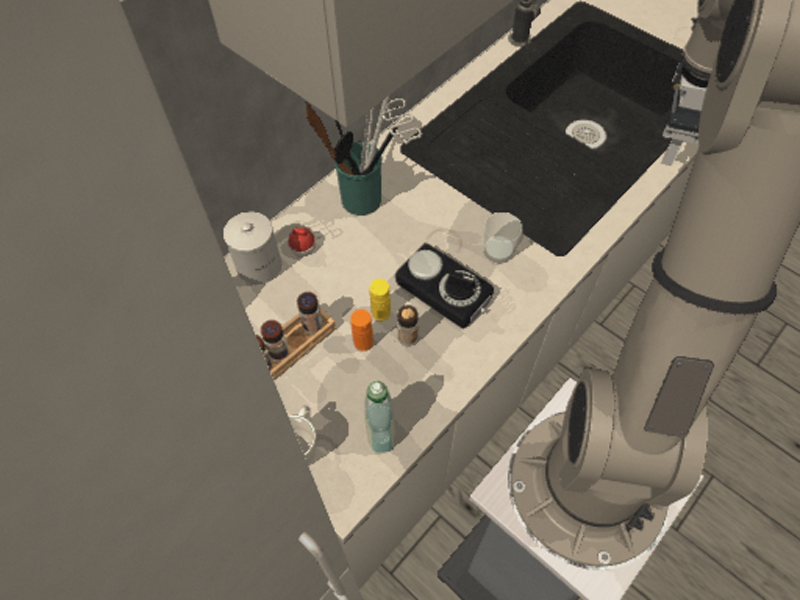

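The top view shows the rack at (293,233) in the 800x600 picture. Its jars are at (238,213), (262,215), (288,216) and (337,220), so the free place is near (315,235), the fourth from the left. The dial is at (472,326), the mug at (218,315), the soap at (285,362) and the glass at (553,323).

These could be taken for the jar: orange (361,280), yellow (402,270) and a dark-lidded one at (397,312). By the description I choose (397,312), and I'll check it in a close crop.

```bash
cat > h.py <<'E'
from workcell import env, optics
import cv2,numpy as np
from scipy.spatial.transform import Rotation as R
def ray(c,uv):
    K=np.array(c['intrinsics']);T=np.array(c['world_from_camera'])
    d=np.linalg.inv(K)@[uv[0],uv[1],1]; d=T[:3,:3]@[d[0],-d[1],-d[2]]
    return T[:3,3],d
def onz(c,uv,z):
    o,d=ray(c,uv); return o+d*(z-o[2])/d[2]
def tri(a,b):
    (o1,d1),(o2,d2)=a,b
    d1=d1/np.linalg.norm(d1);d2=d2/np.linalg.norm(d2)
    s=np.linalg.lstsq(np.c_[d1,-d2],o2-o1,rcond=None)[0]
    p,q=o1+s[0]*d1,o2+s[1]*d2; return (p+q)/2,np.linalg.norm(p-q)
def proj(c,p):
    K=np.array(c['intrinsics']);T=np.array(c['world_from_camera'])
    q=T[:3,:3].T@(np.array(p)-T[:3,3]); q=K@[q[0],-q[1],-q[2]]; return q[:2]/q[2]
E
python3 - <<'E'
from h import *
a=np.load('pics/top0.npy')[120:240,140:330]; b=np.load('pics/side0.npy')[160:250,150:340]
A=cv2.resize(a,None,fx=4,fy=4,interpolation=cv2.INTER_CUBIC)
b=np.load('pics/side0.npy')[170:230,235:325]; A=A[:, :760]
cv2.imwrite('pics/crop.png',A[:,:,::-1])
ct=optics.calibration('top')
for n,uv,z in[('jar',(397,305),.105),('dial',(472,326),.052),('rack',(293,233),.033),('hop',(470,279),.061)]:
    print(n,onz(ct,np.array(uv)*.64,z).round(3))
E
```

```text
jar [ 0.456 -0.003  0.105]
dial [ 0.428 -0.143  0.052]
rack [0.605 0.201 0.033]
hop [ 0.515 -0.138  0.061]
```

View pics/crop.png

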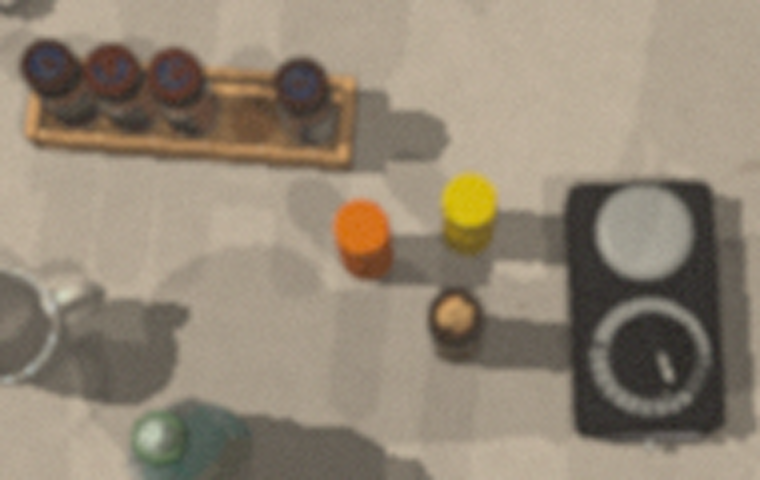

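The crop shows the loose jar at crop pixel (455,320), with a dark lid and a tan disc on top. The orange one (362,230) and yellow one (470,205) are look-alikes, so I leave them alone. The dial's pointer is at (668,370), about click 8. The free place is second from the right, at crop (252,115). I'm moving towards the dial now.

Request:
step_arm(
  steps=[
    {"dp": [1,-1,0],"rotation": [0,0,0]},
    {"dp": [1,-1,0],"rotation": [0,0,0]},
    {"dp": [1,-1,0],"rotation": [0,0,0]},
    {"dp": [1,-1,0],"rotation": [0,0,0]},
    {"dp": [1,-1,0],"rotation": [0,0,0]},
  ],
  hand=-1,
)

```text
time_s: 0.72
position: [0.3253, -0.4836, 0.224]
tool_rot: [-180.0, 0.0, 24.0]
ft_force: [0.9, 0.2, 0.5]
grip_width: 0.0941
gripper_force: 0.0
```

Request:
step_arm(
  steps=[
    {"dp": [1,-1,0],"rotation": [0,0,0]},
    {"dp": [1,-1,0],"rotation": [0,0,0]},
    {"dp": [1,-1,0],"rotation": [0,0,0]},
    {"dp": [1,-1,0],"rotation": [0,0,0]},
    {"dp": [1,-1,0],"rotation": [0,0,0]},
  ],
)

```text
time_s: 1.35
position: [0.376, -0.3516, 0.2241]
tool_rot: [-180.0, 0.0, 24.0]
ft_force: [0.6, -0.8, -0.2]
grip_width: 0.0941
gripper_force: 0.0
```

Request:
step_arm(
  steps=[
    {"dp": [1,-1,0],"rotation": [0,0,0]},
    {"dp": [1,-1,0],"rotation": [0,0,0]},
    {"dp": [1,-1,0],"rotation": [0,0,0]},
    {"dp": [0,0,0],"rotation": [0,0,0]},
    {"dp": [0,0,0],"rotation": [0,0,0]},
  ],
)

```text
time_s: 1.98
position: [0.4059, -0.2739, 0.2242]
tool_rot: [-180.0, 0.0, 24.0]
ft_force: [-0.4, 0.2, -0.0]
grip_width: 0.0941
gripper_force: 0.0
```

Run:
```python
from h import *
s=env.state();print(s['time_s'],s['position'],s['tool_rot'],s['joint_pos'])
im=optics.camera('wrist');c=optics.calibration('wrist');np.save('pics/w1.npy',im)
import pickle;pickle.dump(c,open('pics/w1.pkl','wb'))
print(np.round(c['world_from_camera'],3).tolist(),np.round(c['intrinsics'],1).tolist())
for p in[(.428,-.143,.096),(.456,-.003,.105),(.605,.17,.01)]:print(proj(c,p).round())
cv2.imwrite('pics/w1.png',cv2.resize(im[:,:,::-1],(768,576)))
```

```text
1.975 [ 0.40591765 -0.27389398  0.22417461] [-1.79992905e+02  1.63140318e-02  2.39704442e+01] [ 32.95266006   7.36441713  -7.0550295  114.83843981   1.07454187
  57.8727687  -40.64605096]
[[0.406, 0.89, 0.207, 0.466], [-0.914, 0.396, 0.091, -0.248], [-0.001, -0.226, 0.974, 0.385], [0.0, 0.0, 0.0, 1.0]] [[291.6, 0.0, 258.7], [0.0, 291.6, 187.7], [0.0, 0.0, 1.0]]
[143. 112.]
[-4. 13.]
[ -59. -178.]
```

View pics/w1.png

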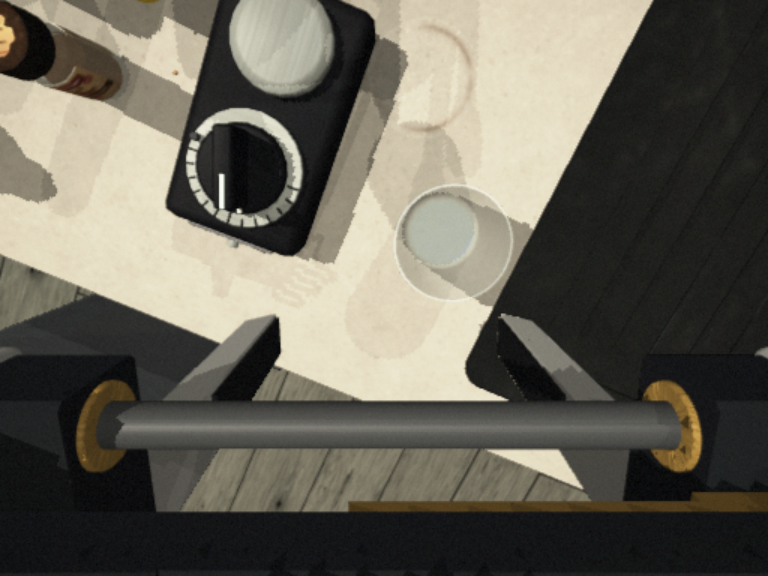

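The wrist view shows the dial at (243,167) with its white pointer line at x≈222, y 174 to 208. The hopper lid is at (282,45), the dark-lidded jar at (20,45) and the glass at (450,240). I'll measure the dial and the grinder's yaw from here.

Run:
```python
from h import *
import pickle
c=pickle.load(open('pics/w1.pkl','rb'));ct=optics.calibration('top')
def ell(im,roi,lo,c,z,lab):
    x0,y0,x1,y1=roi; g=im[y0:y1,x0:x1].min(2)
    m=(g>lo).astype(np.uint8); cs,_=cv2.findContours(m,cv2.RETR_EXTERNAL,cv2.CHAIN_APPROX_NONE)
    m2=cv2.morphologyEx(m,cv2.MORPH_CLOSE,np.ones((5,5),np.uint8));cs,_=cv2.findContours(m2,cv2.RETR_EXTERNAL,cv2.CHAIN_APPROX_NONE)
    k=max(cs,key=cv2.contourArea); k=cv2.convexHull(k)
    e=cv2.fitEllipse(k); ctr=np.array(e[0])+[x0,y0]
    print(lab,ctr.round(1),np.round(e[1],1),onz(c,ctr,z).round(4)); return ctr
w=np.load('pics/w1.npy');t=np.load('pics/top0.npy')
a=ell(w,(122,70,204,154),100,c,.052,'w collar')
b=ell(t,(284,190,322,226),90,ct,.052,'t collar')
p=tri(ray(c,a),ray(ct,b));print(p)
a2=ell(w,(150,0,226,68),100,c,.061,'w lid');b2=ell(t,(284,160,318,192),90,ct,.061,'t lid')
q=tri(ray(c,a2),ray(ct,b2));print(q)
# pointer line in wrist
g=w[70:154,122:204].min(2); n,l,st,ce=cv2.connectedComponentsWithStats((g>120).astype(np.uint8))
for i in range(1,n):
    if st[i,4]>8:
        pts=np.argwhere(l==i)[:,::-1]+[122,70]; r=cv2.fitLine(pts.astype(np.float32),cv2.DIST_L2,0,.01,.01).ravel()
        A=onz(c,r[2:]+8*r[:2],.096);B=onz(c,r[2:]-8*r[:2],.096);print(st[i],A,B,np.degrees(np.arctan2(*(A-B)[1::-1])))
```

```text
w collar [162.1 110.8] [76.5 81.9] [ 0.4316 -0.1457  0.052 ]
t collar [302.1 209. ] [28.5 30.6] [ 0.4272 -0.1427  0.052 ]
(array([ 0.4295772 , -0.14329218,  0.04227895]), np.float64(0.0022774102095436547))
w lid [186.7  24.2] [68.  76.4] [ 0.5223 -0.1425  0.061 ]
t lid [300.5 155.4] [33.7 71.7] [ 0.5853 -0.1373  0.061 ]
(array([ 0.5483753 , -0.14060288,  0.08322912]), np.float64(0.060774258903360315))
[  8   2  71  54 834] [ 0.45795421 -0.16950916  0.096     ] [ 0.45964757 -0.15512568  0.096     ] -96.71448611703661
[ 4 23  7  7 34] [ 0.43528964 -0.13304602  0.096     ] [ 0.43707878 -0.11880011  0.096     ] -97.15828928625884
[  2  30  20  43 247] [ 0.40942871 -0.13953179  0.096     ] [ 0.42073396 -0.13018656  0.096     ] -140.4219415130512
[ 22  46   9  32 143] [ 0.40362457 -0.15593153  0.096     ] [ 0.41802613 -0.15059685  0.096     ] -159.67416385353343
[68 56  9  9 42] [ 0.43033883 -0.20083902  0.096     ] [ 0.43368335 -0.18613154  0.096     ] -102.81132818534068
[ 31  69  26  12 161] [ 0.40753937 -0.1795934   0.096     ] [ 0.40261394 -0.16474911  0.096     ] -71.64380045298253
[ 0 76 20  8 84] [ 0.38803113 -0.14918966  0.096     ] [ 0.38499686 -0.13401347  0.096     ] -78.69354905871684
```

Request:
step_arm(
  steps=[
    {"dp": [0.76,-1,0],"rotation": [0,0,0]},
    {"dp": [0.76,-1,0],"rotation": [0,0,0]},
    {"dp": [0.76,-1,0],"rotation": [0,0,0]},
    {"dp": [0.76,-1,0],"rotation": [0,0,0]},
    {"dp": [0.75,-1,0],"rotation": [0,0,0]},
  ],
)

```text
time_s: 2.65
position: [0.4348, -0.1513, 0.2243]
tool_rot: [-180.0, 0.0, 23.9]
ft_force: [-0.0, -0.0, -0.1]
grip_width: 0.0942
gripper_force: 0.0
```

Request:
step_arm(
  steps=[
    {"dp": [0,-0.34,0],"rotation": [0,0,-1]},
    {"dp": [0,0,0],"rotation": [0,0,-1]},
    {"dp": [0,0,0],"rotation": [0,0,-1]},
    {"dp": [0,0,0],"rotation": [0,0,-1]},
    {"dp": [0,0,0],"rotation": [0,0,-1]},
  ],
)

```text
time_s: 3.28
position: [0.4319, -0.1459, 0.2242]
tool_rot: [-180.0, 0.0, 67.2]
ft_force: [-0.5, -0.3, 0.1]
grip_width: 0.094
gripper_force: 0.0
```

Request:
step_arm(
  steps=[
    {"dp": [0,0,0],"rotation": [0,0,-1]},
    {"dp": [0,0,0],"rotation": [0,0,-1]},
    {"dp": [0,0,0],"rotation": [0,0,-1]},
    {"dp": [0,0,0],"rotation": [0,0,-1]},
    {"dp": [0,0,0],"rotation": [0,0,-1]},
  ],
)

```text
time_s: 3.9
position: [0.4319, -0.1459, 0.2242]
tool_rot: [-180.0, -0.0, 110.1]
ft_force: [-0.4, 0.3, 0.3]
grip_width: 0.0935
gripper_force: 0.0
```

Request:
step_arm(
  steps=[
    {"dp": [0,0,0],"rotation": [0,0,-1]},
    {"dp": [0,0,0],"rotation": [0,0,-1]},
    {"dp": [0,0,0],"rotation": [0,0,-1]},
    {"dp": [0,0,0],"rotation": [0,0,-1]},
    {"dp": [0,0,0],"rotation": [0,0,-1]},
  ],
)

```text
time_s: 4.53
position: [0.4319, -0.1459, 0.2242]
tool_rot: [-180.0, -0.0, 153.1]
ft_force: [-0.4, -1.0, -0.7]
grip_width: 0.0942
gripper_force: 0.0
```

Request:
step_arm(
  steps=[
    {"dp": [0,0,0],"rotation": [0,0,-1]},
    {"dp": [0,0,0],"rotation": [0,0,-1]},
    {"dp": [0,0,0],"rotation": [0,0,-1]},
    {"dp": [0,0,0],"rotation": [0,0,-1]},
    {"dp": [0,0,0],"rotation": [0,0,0]},
  ],
)

```text
time_s: 5.15
position: [0.4319, -0.1458, 0.2242]
tool_rot: [180.0, -0.0, -172.8]
ft_force: [0.2, -0.1, 0.3]
grip_width: 0.0941
gripper_force: 0.0
```

Run:
```python
from h import *
s=env.state();print(s['time_s'],s['position'],s['tool_rot'],s['joint_pos'])
im=optics.camera('wrist');c=optics.calibration('wrist');np.save('pics/w2.npy',im)
import pickle;pickle.dump(c,open('pics/w2.pkl','wb'))
print(np.round(c['world_from_camera'],3).tolist())
for p in[(.4316,-.1457,.052),(.4316,-.1457,.096)]:print(proj(c,p).round())
cv2.imwrite('pics/w2.png',cv2.resize(im[:,:,::-1],(768,576)))
```

```text
5.15 [ 0.43193718 -0.14580859  0.22421108] [ 1.79991444e+02 -6.18162898e-03 -1.72837122e+02] [ 32.20584628   4.98164529 -22.67677963 117.81369247   2.26440965
  57.61669012 105.55547256]
[[-0.123, -0.966, -0.226, 0.367], [0.992, -0.119, -0.029, -0.154], [0.002, -0.228, 0.974, 0.385], [0.0, 0.0, 0.0, 1.0]]
[258. 177.]
[258. 185.]
```

View pics/w2.png

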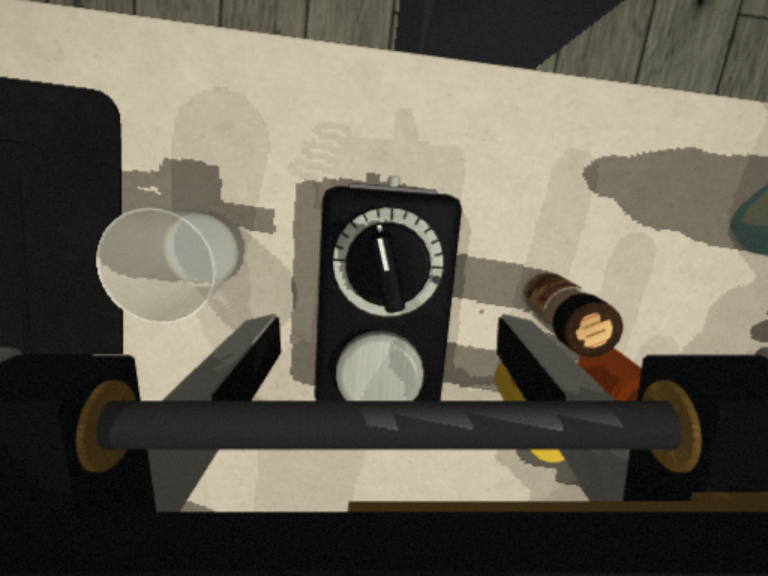

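The dial now sits at (388,262), centred under the gripper, with the bar from (380,228) to (395,308). The jar lid is at (588,325), with a label disc on top and orange and yellow behind it, and the glass is at (155,265).

Run:
```python
from h import *
import pickle
c1=pickle.load(open('pics/w1.pkl','rb'));c2=pickle.load(open('pics/w2.pkl','rb'))
w=np.load('pics/w2.npy');
def ell(im,roi,lo,c,z,lab):
    x0,y0,x1,y1=roi; g=im[y0:y1,x0:x1].min(2)
    m=cv2.morphologyEx((g>lo).astype(np.uint8),cv2.MORPH_CLOSE,np.ones((5,5),np.uint8));cs,_=cv2.findContours(m,cv2.RETR_EXTERNAL,cv2.CHAIN_APPROX_NONE)
    k=cv2.convexHull(max(cs,key=cv2.contourArea)); e=cv2.fitEllipse(k); ctr=np.array(e[0])+[x0,y0]
    print(lab,ctr.round(1),np.round(e[1],1),onz(c,ctr,z).round(4)); return ctr
a=ell(w,(219,135,298,213),70,c2,.052,'collar')
print(tri(ray(c1,(162.1,110.8)),ray(c2,a)))
ell(w,(219,220,288,266),70,c2,.061,'lid')
A=onz(c2,(252.3,150),.096)
for lo in(110,):
    g=w[150:182,248:262].min(2); pts=np.argwhere(g>lo)[:,::-1]+[248,150]
    r=cv2.fitLine(pts.astype(np.float32),cv2.DIST_L2,0,.01,.01).ravel(); print(len(pts),r)
    P=onz(c2,r[2:]+8*r[:2],.096);Q=onz(c2,r[2:]-8*r[:2],.096);d=(Q-P) if r[1]>0 else P-Q; print(P,Q,np.degrees(np.arctan2(d[1],d[0])))
# jar lid: w1 vs w2 rough
print('jar', onz(c2,np.array((588,325))/1.5,.105), onz(c1,np.array((20,42))/1.5,.105), tri(ray(c2,np.array((588,325))/1.5),ray(optics.calibration('top'),(140+456/4,120+317/4))))
```

```text
collar [258.6 174.6] [73.1 74.6] [ 0.429  -0.1456  0.052 ]
(array([ 0.43047281, -0.14486197,  0.04740716]), np.float64(0.0016364321631062685))
lid [252.8 249.7] [57.3 58.4] [ 0.5191 -0.1416  0.061 ]
78 [1.7318694e-01 9.8488897e-01 2.5473077e+02 1.6710257e+02]
[ 0.42161059 -0.1490996   0.096     ] [ 0.40613456 -0.15375647  0.096     ] -163.2529976905272
jar [ 0.44559958 -0.0079219   0.105     ] [ 0.45026273 -0.01929725  0.105     ] (array([ 0.44693649, -0.0028715 ,  0.09561697]), np.float64(0.00255472051772716))
```

Request:
step_arm(
  steps=[
    {"dp": [0,0,0],"rotation": [0,0,-0.56]},
    {"dp": [0,0,0],"rotation": [0,0,-0.56]},
    {"dp": [0.07,0.04,1],"rotation": [0,0,0]},
    {"dp": [0,0,1],"rotation": [0,0,0]},
    {"dp": [0,0,1],"rotation": [0,0,0]},
  ],
)

```text
time_s: 5.82
position: [0.4305, -0.145, 0.1637]
tool_rot: [-180.0, 0.0, -163.4]
ft_force: [-0.6, 0.9, -0.9]
grip_width: 0.0941
gripper_force: 0.0
```

Request:
step_arm(
  steps=[
    {"dp": [0,0,1],"rotation": [0,0,0]},
    {"dp": [0,0,1],"rotation": [0,0,0]},
    {"dp": [0,0,1],"rotation": [0,0,0]},
    {"dp": [0,0,0.8],"rotation": [0,0,0]},
    {"dp": [0,0,0],"rotation": [0,0,0]},
  ],
)

```text
time_s: 6.45
position: [0.4299, -0.1446, 0.0874]
tool_rot: [179.9, -0.1, -163.2]
ft_force: [0.2, -0.9, -0.1]
grip_width: 0.0941
gripper_force: 0.0
```

Request:
step_arm(
  steps=[
    {"dp": [0,0,0],"rotation": [0,0,0]},
    {"dp": [0,0,0],"rotation": [0,0,0]},
    {"dp": [0,0,0],"rotation": [0,0,0]},
    {"dp": [0,0,0],"rotation": [0,0,0]},
    {"dp": [0,0,0],"rotation": [0,0,0]},
  ],
  hand=1,
)

```text
time_s: 7.08
position: [0.4306, -0.1447, 0.0884]
tool_rot: [-180.0, 0.0, -163.1]
ft_force: [0.3, -0.7, -0.5]
grip_width: 0.0472
gripper_force: 0.0
```

Run:
```python
from h import *
s=env.state();print(s['time_s'],s['position'],s['tool_rot'],s['joint_pos'],s['ft_force'],s['torque'],s['grip_width'],s['gripper_force'])
```

```text
7.075 [ 0.43060385 -0.14465559  0.0884091 ] [-1.79994473e+02  1.10988651e-02 -1.63093057e+02] [ 30.05145993  16.06928111 -22.20931878 125.44866024   9.37107409
  39.98511837 108.33146253] [ 0.33556093 -0.73592851 -0.53702931] [ 0.12479652 -0.09568449  0.01969318] 0.04722731669371731 0.0
```

Request:
step_arm(
  steps=[
    {"dp": [0,0,0],"rotation": [0,0,0]},
    {"dp": [0,0,0],"rotation": [0,0,0]},
    {"dp": [0,0,0],"rotation": [0,0,0]},
    {"dp": [0,0,0],"rotation": [0,0,0]},
    {"dp": [0,0,0],"rotation": [0,0,0]},
  ],
)

```text
time_s: 7.7
position: [0.4308, -0.146, 0.0884]
tool_rot: [-179.9, 0.0, -163.1]
ft_force: [1.7, -9.4, -3.7]
grip_width: 0.0137
gripper_force: 29.9
```

Run:
```python
from h import *
s=env.state();print(s['time_s'],s['position'],s['tool_rot'],s['joint_pos'],s['ft_force'],s['torque'],s['grip_width'],s['gripper_force'])
```

```text
7.7 [ 0.43080641 -0.14595704  0.08838204] [-1.79913514e+02  2.32489419e-02 -1.63130119e+02] [ 30.08224499  16.08507864 -22.12706796 125.42267379   9.46028145
  39.94892741 108.33854736] [ 1.70725422 -9.41475216 -3.7118292 ] [-2.18247692 -0.64231231  0.20994584] 0.01371285068529557 29.942061603069305
```

Request:
step_arm(
  steps=[
    {"dp": [0,-0.05,0],"rotation": [0,0,0.8]},
    {"dp": [0,0,0],"rotation": [0,0,0.8]},
    {"dp": [0,0,0],"rotation": [0,0,0.8]},
    {"dp": [0,0,0],"rotation": [0,0,0.8]},
    {"dp": [0,0,0],"rotation": [0,0,0.8]},
  ],
)

```text
time_s: 8.32
position: [0.4309, -0.1467, 0.0884]
tool_rot: [-179.9, 0.0, 162.3]
ft_force: [-0.5, -13.2, -2.7]
grip_width: 0.0142
gripper_force: 30.1
```

Request:
step_arm(
  steps=[
    {"dp": [0,0,0],"rotation": [0,0,0.8]},
    {"dp": [0,0,0],"rotation": [0,0,0.8]},
    {"dp": [0,0,0],"rotation": [0,0,0.8]},
    {"dp": [0,0,0],"rotation": [0,0,0.8]},
    {"dp": [0,0,0],"rotation": [0,0,0.8]},
  ],
)

```text
time_s: 8.95
position: [0.4304, -0.1473, 0.0883]
tool_rot: [-179.9, 0.1, 127.9]
ft_force: [-2.2, -13.7, 0.0]
grip_width: 0.0139
gripper_force: 30.0
```

Run:
```python
from h import *
s=env.state();print(s['time_s'],s['position'],s['tool_rot'],s['joint_pos'],s['ft_force'],s['torque'],s['grip_width'],s['gripper_force'])
```

```text
8.95 [ 0.4304091  -0.14730573  0.08831641] [-1.79927669e+02  6.30912229e-02  1.27866492e+02] [ 18.53172914  15.09103602  -8.86931302 126.04270269   3.80143796
  39.1021726   44.87832519] [ -2.15834094 -13.715666     0.03689479] [-3.18657046  0.43238611  0.07229888] 0.013851044483458396 29.980830252170563
```

Request:
step_arm(
  steps=[
    {"dp": [-0.06,-0.05,0],"rotation": [0,0,0.8]},
    {"dp": [0,0,0],"rotation": [0,0,0.8]},
    {"dp": [0,0,0],"rotation": [0,0,0.8]},
    {"dp": [0,0,0],"rotation": [0,0,0.8]},
    {"dp": [0,0,0],"rotation": [0,0,0.8]},
  ],
)

```text
time_s: 9.57
position: [0.4298, -0.1478, 0.0883]
tool_rot: [-179.9, 0.0, 93.5]
ft_force: [-6.3, -4.7, 7.3]
grip_width: 0.0142
gripper_force: 30.0
```

Request:
step_arm(
  steps=[
    {"dp": [0,0,0],"rotation": [0,0,0.4]},
    {"dp": [0,0,0],"rotation": [0,0,0.2]},
    {"dp": [0,0,0],"rotation": [0,0,0]},
    {"dp": [0,0,0],"rotation": [0,0,0]},
    {"dp": [0,0,0],"rotation": [0,0,0]},
  ],
)

```text
time_s: 10.2
position: [0.4298, -0.1477, 0.0883]
tool_rot: [-179.9, 0.0, 88.6]
ft_force: [-6.0, -4.4, 7.0]
grip_width: 0.0143
gripper_force: 31.1
```

Run:
```python
from h import *
s=env.state();print(s['time_s'],s['position'],s['tool_rot'],s['joint_pos'],s['ft_force'],s['torque'],s['grip_width'],s['gripper_force'])
```

```text
10.2 [ 0.42979992 -0.14774906  0.08826924] [-1.79905707e+02  3.66041064e-02  8.86380499e+01] [ 12.05329559  14.84729255  -1.41712541 126.40789374   0.66094564
  38.83813819   8.80606194] [-5.98688136 -4.41827928  6.97795375] [-1.27955859  1.38690259  0.6672759 ] 0.014254850566434628 31.093371212482452
```

Request:
step_arm(
  steps=[
    {"dp": [0,0,0],"rotation": [0,0,-0.84]},
    {"dp": [0,0,0],"rotation": [0,0,-0.84]},
    {"dp": [0,0,0],"rotation": [0,0,-0.84]},
    {"dp": [0,0,0],"rotation": [0,0,-0.84]},
    {"dp": [0,0,0],"rotation": [0,0,-0.84]},
  ],
)

```text
time_s: 10.82
position: [0.4304, -0.1476, 0.0883]
tool_rot: [-180.0, -0.0, 124.9]
ft_force: [-2.3, -3.7, 2.6]
grip_width: 0.0138
gripper_force: 30.3
```

Request:
step_arm(
  steps=[
    {"dp": [0,0,0],"rotation": [0,0,-0.84]},
    {"dp": [0,0,0],"rotation": [0,0,-0.84]},
    {"dp": [0,0,0],"rotation": [0,0,-0.84]},
    {"dp": [0,0,0],"rotation": [0,0,-0.84]},
    {"dp": [0,0,0],"rotation": [0,0,-0.84]},
  ],
)

```text
time_s: 11.45
position: [0.4308, -0.1471, 0.0883]
tool_rot: [180.0, -0.0, 161.0]
ft_force: [0.4, 0.9, 0.6]
grip_width: 0.0139
gripper_force: 30.0
```

Request:
step_arm(
  steps=[
    {"dp": [0,0,0],"rotation": [0,0,-0.84]},
    {"dp": [0,0,0],"rotation": [0,0,-0.84]},
    {"dp": [0,0,0],"rotation": [0,0,-0.84]},
    {"dp": [0,0,0],"rotation": [0,0,-0.6]},
    {"dp": [0,0,0],"rotation": [0,0,0]},
  ],
)

```text
time_s: 12.08
position: [0.4309, -0.1465, 0.0883]
tool_rot: [180.0, 0.0, -172.3]
ft_force: [-1.3, 4.7, 3.4]
grip_width: 0.0137
gripper_force: 30.0
```

Run:
```python
from h import *
s=env.state();print(s['time_s'],s['position'],s['tool_rot'],s['joint_pos'],s['ft_force'],s['torque'],s['grip_width'],s['gripper_force'])
```

```text
12.075 [ 0.43085282 -0.14653158  0.08831932] [ 1.79953996e+02  7.39882354e-03 -1.72327495e+02] [ 28.69251179  15.97045879 -20.38066687 125.42441769   8.52259307
  39.87721111 100.14878601] [-1.34963572  4.69695242  3.44421857] [ 1.59123219 -0.0394722   0.04523615] 0.01366509489900156 29.992195665836334
```

Request:
step_arm(
  steps=[
    {"dp": [0,0,0],"rotation": [0,0,-0.6]},
    {"dp": [0,0,0],"rotation": [0,0,-0.5]},
    {"dp": [0,0,0],"rotation": [0,0,0]},
    {"dp": [0,0,0],"rotation": [0,0,0]},
    {"dp": [0,0,0],"rotation": [0,0,0]},
  ],
)

```text
time_s: 12.7
position: [0.4308, -0.1463, 0.0883]
tool_rot: [180.0, 0.0, -162.9]
ft_force: [-1.1, 5.5, 3.7]
grip_width: 0.0138
gripper_force: 30.0
```

Request:
step_arm(
  steps=[
    {"dp": [0,0,0],"rotation": [0,0,0]},
    {"dp": [0,0,0],"rotation": [0,0,0]},
    {"dp": [0,0,0],"rotation": [0,0,0]},
    {"dp": [0,0,0],"rotation": [0,0,0]},
    {"dp": [0,0,0],"rotation": [0,0,0]},
  ],
  hand=-1,
)

```text
time_s: 13.32
position: [0.4308, -0.1472, 0.0883]
tool_rot: [180.0, 0.0, -162.9]
ft_force: [-0.5, -0.1, -0.2]
grip_width: 0.0604
gripper_force: 0.0
```

Request:
step_arm(
  steps=[
    {"dp": [0,0,0],"rotation": [0,0,0]},
    {"dp": [0,0,-1],"rotation": [0,0,0]},
    {"dp": [0,0,-1],"rotation": [0,0,0]},
    {"dp": [0,0,-1],"rotation": [0,0,0]},
    {"dp": [0,0,-1],"rotation": [0,0,0]},
  ],
)

```text
time_s: 13.95
position: [0.4307, -0.1471, 0.169]
tool_rot: [180.0, -0.0, -162.9]
ft_force: [-0.3, -1.0, 0.4]
grip_width: 0.0941
gripper_force: 0.0
```

Request:
step_arm(
  steps=[
    {"dp": [0,0,-1],"rotation": [0,0,0]},
    {"dp": [0,0,-1],"rotation": [0,0,0]},
    {"dp": [0,0,-1],"rotation": [0,0,0]},
    {"dp": [0,0,0],"rotation": [0,0,0]},
    {"dp": [0,0,0],"rotation": [0,0,0]},
  ],
)

```text
time_s: 14.58
position: [0.4305, -0.1471, 0.2277]
tool_rot: [180.0, -0.0, -162.9]
ft_force: [1.5, 0.3, -1.0]
grip_width: 0.094
gripper_force: 0.0
```

Run:
```python
from h import *
s=env.state();print(s['time_s'],s['position'],s['tool_rot'],s['joint_pos'])
im=optics.camera('wrist');c=optics.calibration('wrist');np.save('pics/w3.npy',im)
import pickle;pickle.dump(c,open('pics/w3.pkl','wb'))
cv2.imwrite('pics/w3.png',cv2.resize(im[:,:,::-1],(768,576)))
print(proj(c,(.445,-.005,.105))*1.5)
```

```text
14.575 [ 0.43049803 -0.1471191   0.22771708] [ 1.79986169e+02 -2.37990552e-02 -1.62917741e+02] [ 33.25274142   4.72968762 -23.49862957 117.62224794   2.21788104
  58.08550132 115.7339328 ]
[576.99712725 358.20048677]
```

View pics/w3.png

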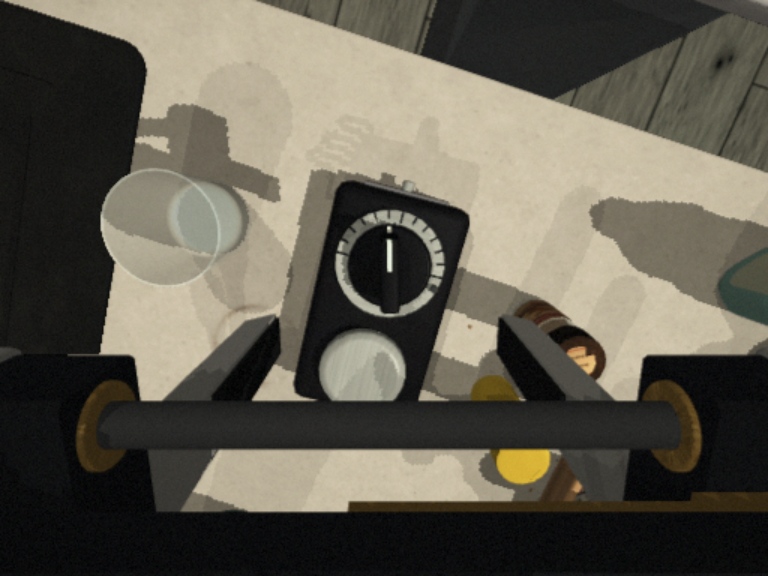

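The dial is back with its pointer on the same line (white line vertical at (389,245), tool yaw 197°). Closing turned it 108° onto a hard stop (0.67 N m), so it now rests in click 7. Next is the jar, whose lid is at (580,355) here.

Request:
step_arm(
  steps=[
    {"dp": [0,0,0],"rotation": [0,0,1]},
    {"dp": [0,0,0],"rotation": [0,0,1]},
    {"dp": [0,0,0],"rotation": [0,0,1]},
    {"dp": [0,0,0],"rotation": [0,0,1]},
    {"dp": [0,0,0],"rotation": [0,0,1]},
  ],
)

```text
time_s: 15.25
position: [0.4304, -0.147, 0.2274]
tool_rot: [-180.0, -0.1, 153.8]
ft_force: [0.3, 0.8, -0.7]
grip_width: 0.0942
gripper_force: 0.0
```

Request:
step_arm(
  steps=[
    {"dp": [0,0,0],"rotation": [0,0,1]},
    {"dp": [0,0,0],"rotation": [0,0,1]},
    {"dp": [0,0,0],"rotation": [0,0,1]},
    {"dp": [0,0,0],"rotation": [0,0,1]},
    {"dp": [0,0,0],"rotation": [0,0,1]},
  ],
)

```text
time_s: 15.88
position: [0.4304, -0.147, 0.2274]
tool_rot: [-179.9, -0.1, 110.9]
ft_force: [0.4, -0.4, 0.6]
grip_width: 0.094
gripper_force: 0.0
```

Request:
step_arm(
  steps=[
    {"dp": [0,0,0],"rotation": [0,0,1]},
    {"dp": [0,0,0],"rotation": [0,0,1]},
    {"dp": [0,0,0],"rotation": [0,0,1]},
    {"dp": [0,0,0],"rotation": [0,0,1]},
    {"dp": [0,0,0],"rotation": [0,0,0]},
  ],
)

```text
time_s: 16.5
position: [0.4305, -0.1471, 0.2276]
tool_rot: [-179.9, -0.0, 76.8]
ft_force: [-0.1, -0.1, 0.5]
grip_width: 0.0938
gripper_force: 0.0
```

Run:
```python
from h import *
s=env.state();print(s['time_s'],s['position'],s['tool_rot'],s['joint_pos'])
im=optics.camera('wrist');c=optics.calibration('wrist');np.save('pics/w4.npy',im)
import pickle;pickle.dump(c,open('pics/w4.pkl','wb'))
cv2.imwrite('pics/w4.png',cv2.resize(im[:,:,::-1],(768,576)))
print(proj(c,(.445,-.005,.105))*1.5)
```

```text
16.5 [ 0.43046522 -0.14706008  0.22759637] [-1.79934316e+02 -5.96171610e-03  7.68080901e+01] [ 27.25229627   4.33350669 -17.21803166 117.92046494   1.49988252
  58.01364407  -3.90741535]
[357.46007264  48.27348531]
```

View pics/w4.png

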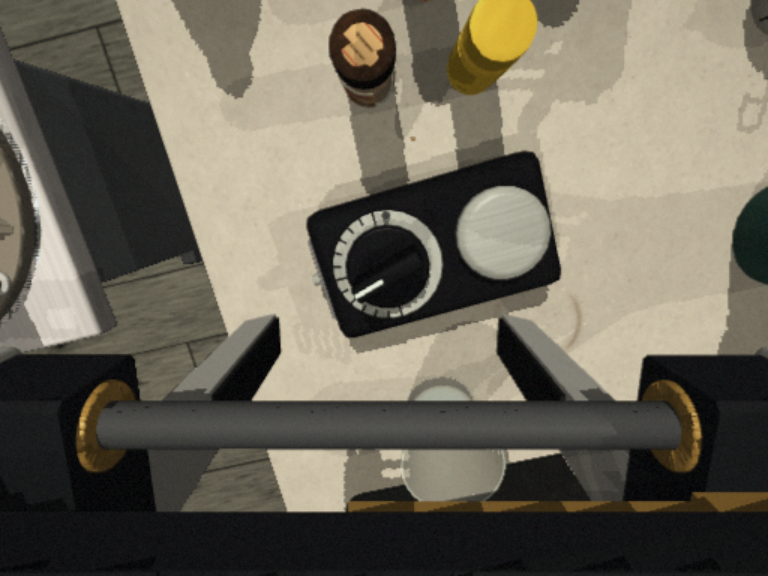

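The jar lid is at (362,46) with its tan label, the yellow look-alike at (503,30), and the dial's closed-stop post at (386,215). I'm moving closer for a second wrist view.

Request:
step_arm(
  steps=[
    {"dp": [1,0,0],"rotation": [0,0,0]},
    {"dp": [1,0,0],"rotation": [0,0,0]},
    {"dp": [1,0,0],"rotation": [0,0,0]},
    {"dp": [1,0,0],"rotation": [0,0,0]},
    {"dp": [0,0,0],"rotation": [0,0,0]},
  ],
)

```text
time_s: 17.18
position: [0.4492, -0.0682, 0.2281]
tool_rot: [-180.0, -0.0, 77.1]
ft_force: [-0.1, -1.0, 0.2]
grip_width: 0.094
gripper_force: 0.0
```

Run:
```python
from h import *
s=env.state();print(s['time_s'],s['position'],s['tool_rot'],s['joint_pos'])
im=optics.camera('wrist');c=optics.calibration('wrist');np.save('pics/w5.npy',im)
import pickle;pickle.dump(c,open('pics/w5.pkl','wb'))
cv2.imwrite('pics/w5.png',cv2.resize(im[:,:,::-1],(768,576)))
print(proj(c,(.447,-.004,.105))*1.5)
```

```text
17.175 [ 0.44920692 -0.06823555  0.22806128] [-1.79978704e+02 -1.48194525e-02  7.70605685e+01] [ 21.40441393   4.52115906 -21.7754412  117.75043689   1.95155986
  58.08207305 -14.28159876]
[361.34210003 184.2393482 ]
```

View pics/w5.png

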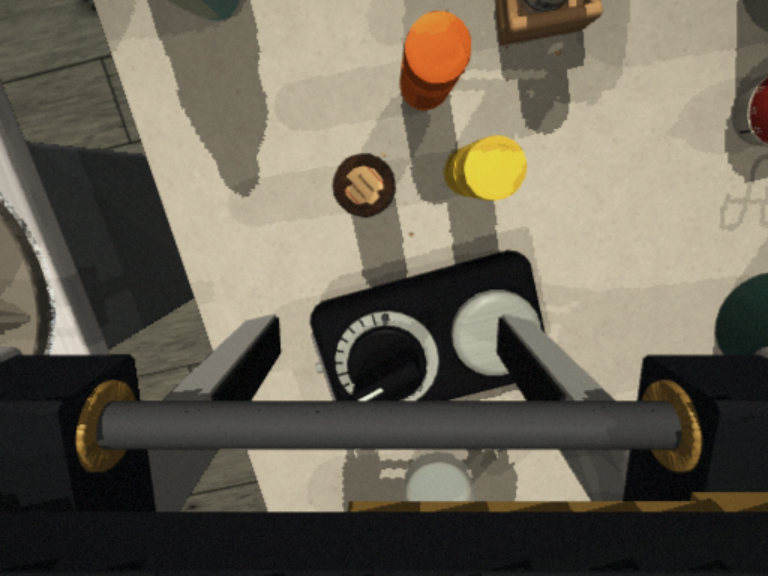

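The jar lid, a dark circle with a tan label, is at (364,184). Yellow's top is at (493,168), orange's at (437,48), and the rack's right end is at (550,15).

Run:
```python
from h import *
import pickle
c4=pickle.load(open('pics/w4.pkl','rb'));c5=pickle.load(open('pics/w5.pkl','rb'));ct=optics.calibration('top')
w5=np.load('pics/w5.npy');x0,y0,x1,y1=212,94,272,152
hsv=cv2.cvtColor(w5[y0:y1,x0:x1],cv2.COLOR_RGB2HSV)
m=((hsv[:,:,2]<75)|((hsv[:,:,1]>90)&(hsv[:,:,0]<20))).astype(np.uint8)
m=cv2.morphologyEx(m,cv2.MORPH_CLOSE,np.ones((5,5),np.uint8));m=cv2.morphologyEx(m,cv2.MORPH_OPEN,np.ones((7,7),np.uint8))
cs,_=cv2.findContours(m,0,1);k=cv2.convexHull(max(cs,key=cv2.contourArea));print(cv2.fitEllipse(k),cv2.minEnclosingCircle(k))
u5=np.array(cv2.minEnclosingCircle(k)[0])+[x0,y0]; print(u5*1.5)
for nm,uv,z in[('yellow',(493,168),.105),('orange',(437,48),.105)]:print(nm,onz(c5,np.array(uv)/1.5,z))
for u in(u5,np.array((364,184))/1.5):print(onz(c5,u,.105))
print('tri',tri(ray(c5,np.array((364,184))/1.5),ray(c4,np.array((362,46))/1.5)), tri(ray(c5,np.array((364,184))/1.5),ray(ct,(140+456/4,120+317/4))))
```

```text
((30.737457275390625, 29.10333824157715), (40.934051513671875, 42.374454498291016), 10.16318130493164) ((31.379310607910156, 28.620689392089844), 21.67428970336914)
[365.06896591 183.93103409]
yellow [ 0.52990238 -0.01294877  0.105     ]
orange [0.5094596  0.06241268 0.105     ]
[ 0.4493432  -0.00434616  0.105     ]
[ 0.44867403 -0.0042352   0.105     ]
tri (array([ 0.44826305, -0.00415196,  0.10376659]), np.float64(0.0007048365392176252)) (array([ 0.44756345, -0.00339223,  0.0839766 ]), np.float64(0.0015020495713745175))
```

Request:
step_arm(
  steps=[
    {"dp": [1,-0.25,0],"rotation": [0,0,0]},
    {"dp": [1,-0.25,0],"rotation": [0,0,0]},
    {"dp": [1,-0.23,0],"rotation": [0,0,0]},
    {"dp": [0.13,0,0],"rotation": [0,0,0.9]},
    {"dp": [0,0,0],"rotation": [0,0,0.9]},
  ],
)

```text
time_s: 17.85
position: [0.4491, -0.0057, 0.2281]
tool_rot: [-180.0, 0.0, 61.1]
ft_force: [-0.1, -0.6, 0.5]
grip_width: 0.094
gripper_force: 0.0
```

Request:
step_arm(
  steps=[
    {"dp": [0,0,0],"rotation": [0,0,0.9]},
    {"dp": [0,0,0],"rotation": [0,0,0.9]},
    {"dp": [0,0,0],"rotation": [0,0,0.9]},
    {"dp": [0,0,0],"rotation": [0,0,0.9]},
    {"dp": [0,0,0],"rotation": [0,0,0]},
  ],
)

```text
time_s: 18.48
position: [0.4491, -0.0058, 0.2281]
tool_rot: [-180.0, 0.0, 30.4]
ft_force: [-0.0, 0.2, -0.0]
grip_width: 0.0938
gripper_force: 0.0
```

Run:
```python
from h import *
s=env.state();p=s['position'];y=np.radians(s['tool_rot'][2]);print(s['time_s'],p,s['tool_rot'],s['joint_pos'][6])
d=np.array([.449,-.004])-p[:2];print(d@[np.cos(y),np.sin(y)]/.02,d@[np.sin(y),-np.cos(y)]/.02,(p[2]-.075)/.02)
```

```text
18.475 [ 0.44911285 -0.00583825  0.22814843] [-1.79995365e+02  1.50061780e-02  3.04047030e+01] -68.82019475618603
0.041650923761071934 -0.08212786988902765 7.657421637855424
```

Request:
step_arm(
  steps=[
    {"dp": [0.04,-0.08,1],"rotation": [0,0,0]},
    {"dp": [0,0,1],"rotation": [0,0,0]},
    {"dp": [0,0,1],"rotation": [0,0,0]},
    {"dp": [0,0,1],"rotation": [0,0,0]},
    {"dp": [0,0,1],"rotation": [0,0,0]},
  ],
)

```text
time_s: 19.1
position: [0.4491, -0.0038, 0.1276]
tool_rot: [180.0, 0.0, 30.6]
ft_force: [0.4, -0.5, 0.7]
grip_width: 0.0939
gripper_force: 0.0
```

Request:
step_arm(
  steps=[
    {"dp": [0,0,1],"rotation": [0,0,0]},
    {"dp": [0,0,1],"rotation": [0,0,0]},
    {"dp": [0,0,0.65],"rotation": [0,0,0]},
    {"dp": [0,0,0],"rotation": [0,0,0]},
    {"dp": [0,0,0],"rotation": [0,0,0]},
  ],
)

```text
time_s: 19.73
position: [0.4495, -0.0032, 0.0758]
tool_rot: [180.0, -0.0, 30.4]
ft_force: [0.6, 0.7, 0.3]
grip_width: 0.0939
gripper_force: 0.0
```

Request:
step_arm(
  steps=[
    {"dp": [0,0,0],"rotation": [0,0,0]},
    {"dp": [0,0,0],"rotation": [0,0,0]},
    {"dp": [0,0,0],"rotation": [0,0,0]},
    {"dp": [0,0,0],"rotation": [0,0,0]},
    {"dp": [0,0,0],"rotation": [0,0,0]},
  ],
  hand=1,
)

```text
time_s: 20.35
position: [0.4491, -0.0032, 0.0753]
tool_rot: [-180.0, 0.0, 30.4]
ft_force: [0.4, -0.1, 0.6]
grip_width: 0.0474
gripper_force: 0.0
```

Request:
step_arm(
  steps=[
    {"dp": [0,0,0],"rotation": [0,0,0]},
    {"dp": [0,0,0],"rotation": [0,0,0]},
    {"dp": [0,0,0],"rotation": [0,0,0]},
    {"dp": [0,0,0],"rotation": [0,0,0]},
    {"dp": [0,0,0],"rotation": [0,0,0]},
  ],
)

```text
time_s: 20.98
position: [0.4491, -0.0032, 0.0753]
tool_rot: [-180.0, -0.0, 30.4]
ft_force: [0.2, 0.3, -0.3]
grip_width: 0.0403
gripper_force: 30.0
```

Run:
```python
from h import *
s=env.state();print(s['time_s'],s['position'],s['tool_rot'],s['grip_width'],s['gripper_force'],s['ft_force'])
```

```text
20.975 [ 0.44909676 -0.00318491  0.07528629] [-1.79995095e+02 -7.75089144e-04  3.03546375e+01] 0.04029392644748168 29.995371401309967 [ 0.16854038  0.26874558 -0.30439364]
```

Request:
step_arm(
  steps=[
    {"dp": [0,0,-0.4],"rotation": [0,0,0]},
    {"dp": [0,0,-0.8],"rotation": [0,0,0]},
    {"dp": [0,0,-1],"rotation": [0,0,0]},
    {"dp": [0,0,-1],"rotation": [0,0,0]},
    {"dp": [0,0,-1],"rotation": [0,0,0]},
  ],
)

```text
time_s: 21.6
position: [0.4492, -0.0031, 0.1612]
tool_rot: [180.0, -0.1, 30.4]
ft_force: [0.5, 0.4, -0.1]
grip_width: 0.0403
gripper_force: 30.0
```

Request:
step_arm(
  steps=[
    {"dp": [0,0,-1],"rotation": [0,0,0]},
    {"dp": [0,0,-1],"rotation": [0,0,0]},
    {"dp": [0,0,-1],"rotation": [0,0,0]},
    {"dp": [0,0,-0.8],"rotation": [0,0,-0.5]},
    {"dp": [0,0,0],"rotation": [0,0,-0.8]},
  ],
)

```text
time_s: 22.22
position: [0.4496, -0.003, 0.2377]
tool_rot: [179.9, -0.1, 41.7]
ft_force: [-0.3, 0.1, -2.5]
grip_width: 0.0403
gripper_force: 30.0
```

Request:
step_arm(
  steps=[
    {"dp": [0,0,0],"rotation": [0,0,-1]},
    {"dp": [0,0,0],"rotation": [0,0,-1]},
    {"dp": [0,0,0],"rotation": [0,0,-1]},
    {"dp": [0,0,0],"rotation": [0,0,-1]},
    {"dp": [0,0,0],"rotation": [0,0,-0.8]},
  ],
)

```text
time_s: 22.85
position: [0.449, -0.0031, 0.2365]
tool_rot: [179.9, -0.0, 83.0]
ft_force: [0.2, -0.3, -1.6]
grip_width: 0.0405
gripper_force: 30.0
```

Request:
step_arm(
  steps=[
    {"dp": [0.2,0.4,0],"rotation": [0,0,-0.6]},
    {"dp": [0.5,0.9,0],"rotation": [0,0,-0.3]},
    {"dp": [0.5,1,0],"rotation": [0,0,0]},
    {"dp": [0.6,1,0],"rotation": [0,0,0]},
    {"dp": [0.6,1,0],"rotation": [0,0,0]},
  ],
)

```text
time_s: 23.48
position: [0.537, 0.0447, 0.2359]
tool_rot: [180.0, -0.0, 90.5]
ft_force: [0.2, 0.1, -1.2]
grip_width: 0.0405
gripper_force: 30.0
```

Request:
step_arm(
  steps=[
    {"dp": [0.6,1,0],"rotation": [0,0,0]},
    {"dp": [0.6,1,0],"rotation": [0,0,0]},
    {"dp": [0.5,0.8,0],"rotation": [0,0,0]},
    {"dp": [0.2,0.4,0],"rotation": [0,0,0]},
    {"dp": [0,0,0],"rotation": [0,0,0]},
  ],
)

```text
time_s: 24.1
position: [0.5994, 0.0825, 0.2352]
tool_rot: [-180.0, -0.0, 90.5]
ft_force: [-0.6, 0.0, -0.5]
grip_width: 0.0407
gripper_force: 30.0
```

Run:
```python
from h import *
s=env.state();print(s['time_s'],s['position'],s['tool_rot'],s['joint_pos'],s['grip_width'],s['gripper_force'],s['ft_force'])
im=optics.camera('wrist');c=optics.calibration('wrist');np.save('pics/w6.npy',im)
import pickle;pickle.dump(c,open('pics/w6.pkl','wb'))
cv2.imwrite('pics/w6.png',cv2.resize(im[:,:,::-1],(768,576)))
```

```text
24.1 [0.59936485 0.08246779 0.2351599 ] [-1.79975601e+02 -1.41654676e-02  9.05227673e+01] [  7.83912658  19.55385385 -27.32309022  99.20267669   9.84870828
  63.64332664 -22.00757265] 0.04070983158173226 29.99527484178543 [-0.55384065  0.00404679 -0.5417102 ]
```

View pics/w6.png

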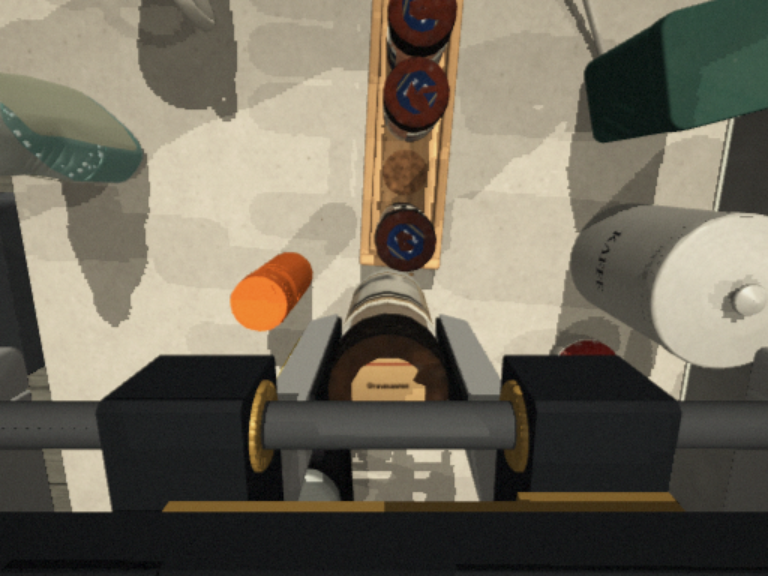

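The free place, the cork disc, is at (404,172). It lies between the neighbouring lids at (405,239) and (417,93), and the held jar shows at (390,370).

Run:
```python
from h import *
import pickle
c=pickle.load(open('pics/w6.pkl','rb'));w=np.load('pics/w6.npy');ct=optics.calibration('top')
def lid(roi):
    x0,y0,x1,y1=roi;h=cv2.cvtColor(w[y0:y1,x0:x1],cv2.COLOR_RGB2HSV)
    rgb=w[y0:y1,x0:x1].astype(int)
    m=((h[:,:,2]<110)).astype(np.uint8)
    m=cv2.morphologyEx(m,cv2.MORPH_CLOSE,np.ones((7,7)));m=cv2.morphologyEx(m,cv2.MORPH_OPEN,np.ones((9,9)))
    cs,_=cv2.findContours(m,0,1);k=cv2.convexHull(max(cs,key=cv2.contourArea));e=cv2.fitEllipse(k)
    print('lid',(np.array(e[0])+[x0,y0])*1.5,np.array(e[1])*1.5)
lid((245,135,295,183));lid((250,32,305,92))
f=lambda u,z:onz(c,np.array(u)/1.5,z)
g=f((404,172),.010);a=f((405,239),.115);b=f((417,93),.115)
print('gap',g,'near',a,'far',b,'mid',(a+b)/2)
d=(b-a);print('rack yaw from lids',np.degrees(np.arctan2(-d[0],d[1])),np.linalg.norm(d[:2]))
# rail edges at z .033: outer-left (373,100)->(362,262); outer-right (455,100)->(439,266)
for u in[(362,262),(439,266)]:print(f(u,.036))
# heights by top view
print('near lid tri',tri(ray(c,np.array((405,239))/1.5),ray(ct,(140+302/4,120+84/4))))
print('gap tri',tri(ray(c,np.array((404,172))/1.5),ray(ct,(140+253/4,120+119/4))))
```

```text
lid [405.48680305 227.50159836] [63.80241394 99.16085815]
lid [407.64733315  86.33434296] [ 88.39921188 130.90838242]
gap [0.61244866 0.15449673 0.01      ] near [0.6100863  0.11070962 0.115     ] far [0.61569931 0.19856853 0.115     ] mid [0.61289281 0.15463907 0.115     ]
rack yaw from lids -3.6554702335541074 0.08803802556589146
[0.57770166 0.08074651 0.036     ]
[0.64216306 0.07793265 0.036     ]
near lid tri (array([0.61001442, 0.11016001, 0.10724044]), np.float64(0.0012012469816271452))
gap tri (array([0.61199722, 0.15571312, 0.00836473]), np.float64(0.0025828249214752677))
```

Request:
step_arm(
  steps=[
    {"dp": [0.4,0.1,0],"rotation": [0,0,0]},
    {"dp": [0.9,0.2,0],"rotation": [0,0,0]},
    {"dp": [1,0.2,0],"rotation": [0,0,0]},
    {"dp": [0.9,0.15,0],"rotation": [0,0,0]},
    {"dp": [0.4,0.05,0],"rotation": [0,0,0.35]},
  ],
)

```text
time_s: 24.78
position: [0.6125, 0.1569, 0.2352]
tool_rot: [-180.0, -0.0, 87.6]
ft_force: [-0.1, -0.4, -1.6]
grip_width: 0.0402
gripper_force: 30.0
```

Request:
step_arm(
  steps=[
    {"dp": [0,0,0.5],"rotation": [0,0,0]},
    {"dp": [0,0,0.5],"rotation": [0,0,0]},
    {"dp": [0,0,0.5],"rotation": [0,0,0]},
    {"dp": [0,0,0],"rotation": [0,0,0]},
    {"dp": [0,0,0],"rotation": [0,0,0]},
  ],
)

```text
time_s: 25.4
position: [0.6127, 0.1542, 0.2055]
tool_rot: [180.0, -0.0, 87.5]
ft_force: [0.1, -0.5, -1.5]
grip_width: 0.0403
gripper_force: 30.0
```

Run:
```python
from h import *
s=env.state();p=s['position'];y=np.radians(s['tool_rot'][2]);print(s['time_s'],p,s['tool_rot'],s['ft_force'])
d=np.array([.6125,.1546])-p[:2];print(d@[np.cos(y),np.sin(y)]/.02,d@[np.sin(y),-np.cos(y)]/.02,(p[2]-.087)/.02)
im=optics.camera('wrist');c=optics.calibration('wrist')
a=cv2.resize(im[:,:,::-1],(768,576));cv2.imwrite('pics/w7.png',a)
np.save('pics/w7.npy',im);import pickle;pickle.dump(c,open('pics/w7.pkl','wb'))
# predicted far-neighbour lid vs found: match lid patch centre from w6
w6=np.load('pics/w6.npy');c6=pickle.load(open('pics/w6.pkl','rb'))
u=np.array((417,93))/1.5;n=16
t=w6[int(u[1])-n:int(u[1])+n,int(u[0])-n:int(u[0])+n]
pu=proj(c,(.6157,.1986,.115));best=None
for k in np.arange(.8,1.6,.04):
    tt=cv2.resize(t,None,fx=k,fy=k);r=cv2.matchTemplate(im,tt,cv2.TM_CCOEFF_NORMED);_,v,_,l=cv2.minMaxLoc(r)
    if best is None or v>best[0]:best=(v,k,np.array(l)+tt.shape[0]/2)
print(pu,best,onz(c,best[2],.115))
u6=np.floor(u); print(tri(ray(c,best[2]),ray(c6,u6)))
```

```text
25.4 [0.61274471 0.15418967 0.20546309] [ 1.79991789e+02 -8.07968125e-03  8.74968977e+01] [ 0.14660833 -0.51397295 -1.5221631 ]
0.01996257567173706 -0.013119641329774459 5.923154367975895
[259.30200029 145.42862896] (0.8783645033836365, np.float64(1.0000000000000002), array([260., 145.])) [0.61631198 0.19893782 0.115     ]
(array([0.61606268, 0.19884469, 0.11318017]), np.float64(0.0005183334464570189))
```

Request:
step_arm(
  steps=[
    {"dp": [0.02,-0.01,0.5],"rotation": [0,0,0]},
    {"dp": [0,0,0.5],"rotation": [0,0,0]},
    {"dp": [0,0,0.5],"rotation": [0,0,0]},
    {"dp": [0,0,0.5],"rotation": [0,0,0]},
    {"dp": [0,0,0],"rotation": [0,0,0]},
  ],
)

```text
time_s: 26.08
position: [0.612, 0.1546, 0.1642]
tool_rot: [-179.9, 0.0, 87.5]
ft_force: [-0.2, 1.5, -1.2]
grip_width: 0.0403
gripper_force: 30.0
```

Request:
step_arm(
  steps=[
    {"dp": [0,0,0.5],"rotation": [0,0,0]},
    {"dp": [0,0,0.6],"rotation": [0,0,0]},
    {"dp": [0,0,0.6],"rotation": [0,0,0]},
    {"dp": [0,0,0.5],"rotation": [0,0,0]},
    {"dp": [0,0,0],"rotation": [0,0,0]},
  ],
)

```text
time_s: 26.7
position: [0.6119, 0.1546, 0.1203]
tool_rot: [-179.9, 0.0, 87.5]
ft_force: [-0.6, 0.2, -1.0]
grip_width: 0.0404
gripper_force: 30.0
```

Request:
step_arm(
  steps=[
    {"dp": [0,0,0.5],"rotation": [0,0,0]},
    {"dp": [0,0,0.5],"rotation": [0,0,0]},
    {"dp": [0,0,0.4],"rotation": [0,0,0]},
    {"dp": [0,0,0.2],"rotation": [0,0,0]},
    {"dp": [0,0,0],"rotation": [0,0,0]},
  ],
)

```text
time_s: 27.32
position: [0.6123, 0.1547, 0.089]
tool_rot: [-180.0, 0.0, 87.5]
ft_force: [0.1, 0.2, 0.2]
grip_width: 0.0407
gripper_force: 30.0
```

Request:
step_arm(
  steps=[
    {"dp": [0,0,0.06],"rotation": [0,0,0]},
    {"dp": [0,0,0],"rotation": [0,0,0]},
    {"dp": [0,0,0],"rotation": [0,0,0]},
    {"dp": [0,0,0],"rotation": [0,0,0]},
    {"dp": [0,0,0],"rotation": [0,0,0]},
  ],
)

```text
time_s: 27.95
position: [0.6125, 0.1548, 0.0882]
tool_rot: [180.0, -0.0, 87.5]
ft_force: [0.3, -0.4, -2.2]
grip_width: 0.0403
gripper_force: 30.0
```

Not in contact yet, so I lower in small steps.

Request:
step_arm(
  steps=[
    {"dp": [0,0,0.05],"rotation": [0,0,0]},
    {"dp": [0,0,0.05],"rotation": [0,0,0]},
    {"dp": [0,0,0],"rotation": [0,0,0]},
    {"dp": [0,0,0],"rotation": [0,0,0]},
    {"dp": [0,0,0],"rotation": [0,0,0]},
  ],
)

```text
time_s: 28.58
position: [0.6124, 0.1547, 0.0861]
tool_rot: [180.0, -0.0, 87.5]
ft_force: [0.7, -0.0, -1.4]
grip_width: 0.0403
gripper_force: 30.0
```

Request:
step_arm(
  steps=[
    {"dp": [0,0,0.04],"rotation": [0,0,0]},
    {"dp": [0,0,0],"rotation": [0,0,0]},
    {"dp": [0,0,0],"rotation": [0,0,0]},
    {"dp": [0,0,0],"rotation": [0,0,0]},
    {"dp": [0,0,0],"rotation": [0,0,0]},
  ],
)

```text
time_s: 29.2
position: [0.6125, 0.1547, 0.0854]
tool_rot: [180.0, -0.0, 87.5]
ft_force: [-0.1, -0.4, -0.3]
grip_width: 0.0404
gripper_force: 30.0
```

Request:
step_arm(
  steps=[
    {"dp": [0,0,0.02],"rotation": [0,0,0]},
    {"dp": [0,0,0],"rotation": [0,0,0]},
    {"dp": [0,0,0],"rotation": [0,0,0]},
    {"dp": [0,0,0],"rotation": [0,0,0]},
    {"dp": [0,0,0],"rotation": [0,0,0]},
  ],
)

```text
time_s: 29.82
position: [0.6125, 0.1548, 0.0853]
tool_rot: [180.0, -0.0, 87.5]
ft_force: [-0.5, -0.5, 6.0]
grip_width: 0.0403
gripper_force: 30.0
```

Request:
step_arm(
  steps=[
    {"dp": [0,0,0],"rotation": [0,0,0]},
    {"dp": [0,0,0],"rotation": [0,0,0]},
    {"dp": [0,0,0],"rotation": [0,0,0]},
    {"dp": [0,0,0],"rotation": [0,0,0]},
    {"dp": [0,0,0],"rotation": [0,0,0]},
  ],
  hand=-1,
)

```text
time_s: 30.45
position: [0.6124, 0.1547, 0.0849]
tool_rot: [-180.0, -0.0, 87.5]
ft_force: [0.4, -0.4, -0.5]
grip_width: 0.0869
gripper_force: 0.0
```

Request:
step_arm(
  steps=[
    {"dp": [0,0,0],"rotation": [0,0,0]},
    {"dp": [0,0,0],"rotation": [0,0,0]},
    {"dp": [0,0,-0.3],"rotation": [0,0,0]},
    {"dp": [0,0,-0.8],"rotation": [0,0,0]},
    {"dp": [0,0,-1],"rotation": [0,0,0]},
  ],
)

```text
time_s: 31.08
position: [0.6125, 0.1548, 0.1284]
tool_rot: [180.0, -0.0, 87.5]
ft_force: [0.0, -0.0, 0.4]
grip_width: 0.0939
gripper_force: 0.0
```

Request:
step_arm(
  steps=[
    {"dp": [0,0,-1],"rotation": [0,0,0]},
    {"dp": [0,0,-1],"rotation": [0,0,0]},
    {"dp": [0,0,-1],"rotation": [0,0,0]},
    {"dp": [0,0,-1],"rotation": [0,0,0]},
    {"dp": [0,0,-1],"rotation": [0,0,0]},
  ],
)

```text
time_s: 31.7
position: [0.6124, 0.1547, 0.2283]
tool_rot: [-180.0, -0.0, 87.5]
ft_force: [0.2, 0.2, -1.1]
grip_width: 0.0939
gripper_force: 0.0
```

Request:
step_arm(
  steps=[
    {"dp": [-1,0,0],"rotation": [0,0,0]},
    {"dp": [-1,0,0],"rotation": [0,0,0]},
    {"dp": [-1,0,0],"rotation": [0,0,0]},
    {"dp": [0,0,0],"rotation": [0,0,0]},
    {"dp": [0,0,0],"rotation": [0,0,0]},
  ],
)

```text
time_s: 32.33
position: [0.6097, 0.095, 0.2267]
tool_rot: [-180.0, -0.0, 87.5]
ft_force: [0.5, -0.2, -0.5]
grip_width: 0.0938
gripper_force: 0.0
```

Run:
```python
from h import *
s=env.state();print(s['time_s'],s['position'],s['ft_force'],s['grip_width'])
im=optics.camera('wrist');c=optics.calibration('wrist')
for p in[(.6125,.1546,.115),(.6101,.1107,.115),(.6157,.1986,.115)]:print((proj(c,p)*1.5).round())
t=optics.camera('top')[120:240,140:330]
A=np.hstack([cv2.resize(im,(512,384)),cv2.resize(t[60:,130:],(288,288))[:,:,:] if 0 else cv2.copyMakeBorder(cv2.resize(t[60:,130:],(288,288)),0,96,0,0,0)])
cv2.imwrite('pics/w8.png',A[:,:,::-1])
```

```text
32.325 [0.60968171 0.09496371 0.22670703] [ 0.50765664 -0.15367684 -0.45450346] 0.09381063208146656
[388. 191.]
[387. 262.]
[390. 114.]
```

View pics/w8.png

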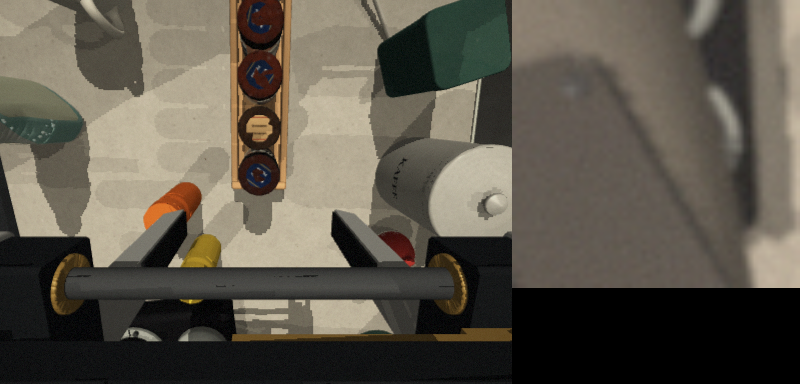

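The jar's lid is at (260,127), against a predicted (259,127), upright in the free place with its neighbours at (259,174) and (260,75) unmoved. The gripper touches nothing, so I'm handing in.

```bash
python3 -c "
from workcell import ticket
print(ticket.job_done())"
```

```text
the job is handed in; nothing more can be done
None
```

I handed the job in at about 32 s: the jar stands upright in the free place in the rack, and the dial was closed to its stop and then opened to click 7; no verdict came back.

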